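# Shut the upholsterer's tack chest

### The job

Close up the little wooden tack chest before the sanding starts: with the fingertips push both of its open drawers fully home, and only then push the raised lid down until it lies shut on the chest. Everything is pushed, nothing is gripped, lifted or pulled open any further, and the things standing and lying around the chest stay as they are.

Things in the scene. Friction and masses are not known exactly. Their poses are not given: they have to be found in the camera images.
- chest: dark wooden chest fixed to the bench, 160 (x) by 310 (y) by 100 mm high with the lid shut. Origin: centre of its underside, on the bench top. Its -x side is the front, with the two drawers; z is up. Under the lid is an open tray whose rim is 92 mm above the bench; the front wall of the chest (x = -80 mm) is flush with the shut drawers.
- left_drawer (a joint): how far the left drawer (at chest y = +72.5 mm) stands out, m: 0 is fully home, against a firm stop; grows as it comes out towards chest -x. The front panel is 134 mm wide and reaches from 14 to 64 mm above the bench; its outer face is at chest x = -80 mm minus this value. Slides with about 1.5 N of friction and stays where it is left.
- right_drawer (a joint): the same for the right drawer (at chest y = -72.5 mm)
- left_knob (a point): centre of the outer flat face of the left drawer's brass knob (22 mm across, 18 mm proud of the panel), 44 mm above the bench; moves with the drawer. The drawer may be pushed by the knob or the panel.
- right_knob (a point): the same on the right drawer
- lid (a joint): opening angle of the chest's flat lid, rad: 0 is shut (level), about 1 is raised, its free edge up and the lid still slanting forward over the tray from its hinge at the rear, so that its outer face looks up and to the rear. A stiff hinge: it stays at any angle and takes 2 to 4 N near its free edge to push down, onto a firm stop.
- lid_hinge (a point): middle of the lid's hinge line, at the chest's rear top edge (chest x = +80 mm, 92 mm above the bench); the line runs along chest y. The lid is 165 mm from hinge to free edge, 314 mm wide, 8 mm thick; its underside passes through the hinge line.
- lid_edge (a point): middle of the lid's free edge, on its upper (outer) face; moves with the lid. At joint angle a it lies 165 mm times cos(a) in front of the hinge line and 165 mm times sin(a) above it (plus the 8 mm thickness along the lid's normal).
- tin: bystander: small upright metal tin, 44 mm across, 55 mm high, standing in front of the chest between the lanes of the two drawers, about 195 mm in front of the chest's origin. Origin: centre of the underside, z up.
- jar: bystander: upright brown glass jar, 70 mm across, 100 mm high, to the left of the chest. Origin: centre of the underside, z up.
- hammer: bystander: hammer 240 mm long, lying to the right of the chest. Origin: underside of its middle, x towards the head.
- brush: bystander: brush 200 mm long lying far to the left. Origin: underside of its middle, x towards the bristles.
- spool: bystander: wooden spool standing far to the right, 60 mm across and high. Origin: centre of the underside.
- dish: bystander: blue dish 120 mm across, 25 mm high, far to the left. Origin: centre of the underside.

How it is judged:
By the outcome, as a careful person would: the job done as asked, in the order asked, and still so for the second after the job is handed in, with the robot touching nothing.
It also fails if it takes over 56 s, if anything falls off the work surface, if the arm or the gripper's body presses on something with over 40 N, if the wrist force passes 120 N, or if a joint passes its speed limit or range.

### The arm

A 6-joint arm with a two-finger parallel gripper is mounted at the origin on the work surface. World frame = base frame: x ahead of the robot, y to its left, z up, the work surface at z = 0. Lengths are in m, angles in rad, forces in N, time in s.
With the tool pointing down it reaches from about 0.425 to 0.925 m from the base axis. Payload 12.5 kg.
Tool frame: the origin (TCP) lies between the finger pads; the fingertips stand 25 mm ahead of it and the grasp point (between the pads) lies 6 mm ahead of it; z points along the fingers, y is the line along which they close (so a half turn about z gives the same grasp; the last joint's range is limited). The gripper opens to 85 mm and grips with 20 to 120 N. Pads are 22 mm wide; open, the fingers measure 114 mm over their backs; the gripper's body (76 mm by 85 mm) begins 54 mm behind the grasp point. The pads swing forward as they close: fully open they stand 13 mm farther back than shut.
Start: joints at [1.074, 0.491, 1.559, -0, 1.092, -0.106], TCP at [0.238, 0.578, 0.228] pointing down, gripper open.
Joint ranges: [-3.1, 3.1], [-0.84, 2.19], [0.05, 2.79], [-1.13, 4.28], [0.06, 2.93], [-2.69, 2.69]. Speed limits (rad/s): [2.22, 2.22, 2.79, 3.14, 3.14, 3.14].

### API

Orientations are given as a unit quaternion [w, x, y, z].
In Python, from workcell import robot gives the robot as it stands.
- The arm moves only by the shell command python3 -m inch 'ROWS' [OPENING] [FORCE]. ROWS is JSON, a list of rows, each an object of numbers: "tx", "ty", "tz": the shift along the tool's x, y, z as a fraction of full scale; "spin": the turn about the tool's z as a fraction of full scale. In form: [{"tx": .., "ty": .., "tz": .., "spin": ..}, ...]. A call has exactly 5 rows; each row is the pose to reach, as a shift and turn from the pose commanded when the call began, along the tool's axes at that moment, turning the shorter way round; what a row does not reach only later rows make up. Full scale, the value 1, is 120 mm for a shift and pi rad for a turn. A row lasts 1/12 s, in which the tool goes at most 41.7 mm and 7.16 degrees, less where a joint would pass 70% of its speed; a pose out of reach is approached as far as the arm can. A call with a number of a shift or a turn outside -1 to 1 is refused whole. A call with a gripper value outside its range is refused whole. OPENING is the closure, from -1 (fully open) to 1 (shut), set as the call begins (- or left out, the last holds). The fingers move at their own pace and stop on an object; FORCE is the grip in N (left out, the last holds). Time passes only in rows, so rows that repeat a pose let the fingers close, or fill a call up. It gives the time, the measured TCP pose, the force, the opening and the grip force at its end, in the units of the state.
- robot.get_obs(): the state, without advancing time (a new reading comes with each control period).
- robot.camera(name): name is "side" or "top"; returns a dict with "image" (420x560x3 uint8, red, green, blue), "fov_y" (degrees; the focal length in pixels is half the picture's height over the tangent of half this angle, whatever the lens; pixels are square), "cx", "cy" (the principal point, pixels), "eye" and "rotation" of the camera in the world. Camera axes: x right, y down, z forward; pixel columns grow to the right and rows downward; lengths in m; the calibration is good to about 2 mm. A picture is of the moment at which its call begins. There is no depth.
- robot.hand_in(): hands the job in; it is judged then, once.
The state is a dict: "time_s": time; "q": joint angles; "joint_velocities": joint speeds; "tau": joint torques, N m; "position": TCP position; "tool_rot": TCP orientation; "wrist_force": force on the tool from outside, world axes, zero at the start; "moment": the same for the moment, N m; "grip_width": finger opening in m; "finger_force": force on a finger pad.
Only numpy, scipy, OpenCV 4.12 (cv2) and the standard library are available. Lean on these libraries where they do the work, as an engineer would, in place of code of your own. Each camera call takes 0.05 s, during which the arm holds its last target. There are 200 camera calls.

## Working session

There is one attempt and no reset: what is moved stays moved. The work goes in short steps, Python scripts to look and compute and a shell command to move; the robot and the scene stay as the last step left them, time stands still between calls to the robot, and variables do not carry over. Pictures are saved under pics/ and viewed, at most 10 in all, crops included, and the job is handed in when it is done.

```bash
mkdir -p pics; cat > h.py <<'E'
import numpy as np, cv2
from workcell import robot
def cam(n,f=None):
    c=robot.camera(n)
    if f: cv2.imwrite('pics/'+f,c['image'][:,:,::-1])
    return c
def F(c): return 210/np.tan(np.radians(c['fov_y'])/2)
def ray(c,u,v):
    d=np.array([(u-c['cx'])/F(c),(v-c['cy'])/F(c),1.]); return np.array(c['eye']),np.array(c['rotation'])@d
def onz(c,u,v,z):
    e,d=ray(c,u,v); return e+d*(z-e[2])/d[2]
def proj(c,p):
    q=np.array(c['rotation']).T@(np.array(p)-c['eye']); return c['cx']+F(c)*q[0]/q[2],c['cy']+F(c)*q[1]/q[2]
def two(c1,p1,c2,p2):
    e1,d1=ray(c1,*p1);e2,d2=ray(c2,*p2)
    t=np.linalg.lstsq(np.c_[d1,-d2],e2-e1,rcond=None)[0]
    a=e1+t[0]*d1;b=e2+t[1]*d2
    return (a+b)/2,np.linalg.norm(a-b)
E
python3 - <<'E'
from h import *
for n in('top','side'):
    c=cam(n,n+'0.png'); print(n,c['fov_y'],c['cx'],c['cy'],c['eye'],np.round(c['rotation'],3).tolist(), [k for k in c])
o=robot.get_obs();print(o['position'],o['tool_rot'],o['time_s'],o['grip_width'])
E
```

```text
top 50.396343961469995 276.7566976479498 217.13800868413804 [0.20747703 0.00753506 1.60585286] [0.083, -0.692, 0.712, -0.087] ['image', 'fov_y', 'cx', 'cy', 'eye', 'rotation']
side 44.14542972311059 278.48451796114017 215.86917908120708 [ 0.38083876 -1.03340973  1.20590771] [-0.364, 0.927, -0.086, 0.025] ['image', 'fov_y', 'cx', 'cy', 'eye', 'rotation']
[0.23795979 0.57769697 0.22697859] [-1.61586089e-04  1.94174985e-01  9.80966776e-01 -4.82997575e-04] 0.1 0.08540985129268572
```

View pics/top0.png

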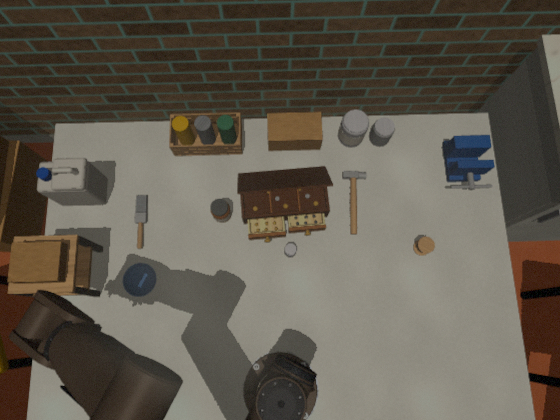

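View pics/side0.png

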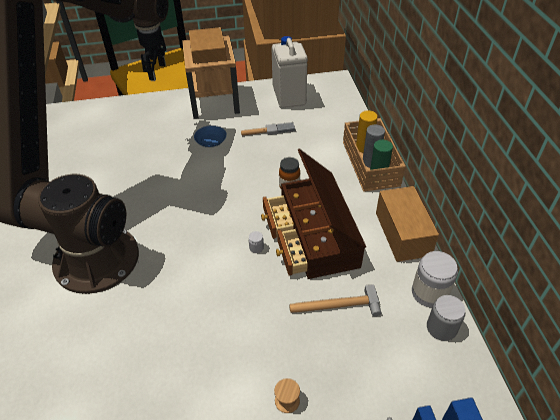

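The top view shows the chest at about (287,200), with the drawers out toward the robot at (267,230) and (307,225) and the tin at (290,249). The lid is raised at the rear. I'll zoom in next.

```bash
python3 - <<'E'
import cv2
t=cv2.imread('pics/top0.png')[155:275,205:365]
s=cv2.imread('pics/side0.png')[140:290,235:395]
cv2.imwrite('pics/t1.png',cv2.convertScaleAbs(cv2.resize(t,None,fx=5,fy=5,interpolation=2),alpha=1.8,beta=15))
cv2.imwrite('pics/s1.png',cv2.convertScaleAbs(cv2.resize(s,None,fx=4,fy=4,interpolation=2),alpha=1.8,beta=15))
E
```

```text
(no output)
```

View pics/t1.png

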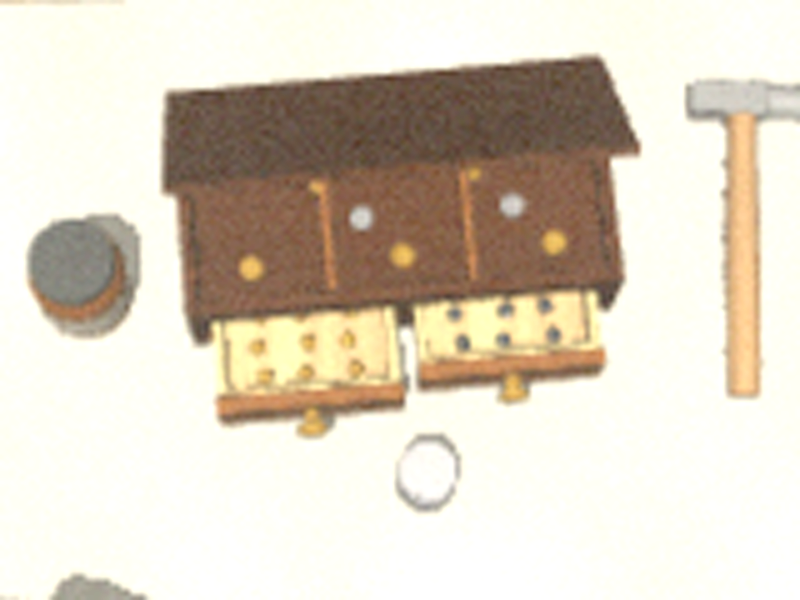

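View pics/s1.png

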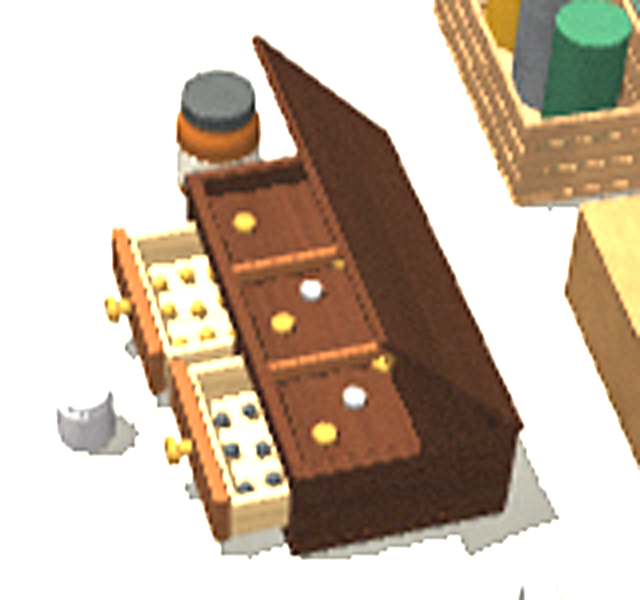

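Both drawers are out, with knobs in the top crop at (313,425) and (514,388). The lid's free edge runs (165,190)–(640,150) and its hinge edge (165,93)–(600,57). In the side crop the free edge runs (255,38)–(380,345).

```bash
python3 - <<'E'
from h import *
T=cam('top');S=cam('side')
t=lambda u,v:((u+.5)/5-.5+205,(v+.5)/5-.5+155)
s=lambda u,v:((u+.5)/4-.5+235,(v+.5)/4-.5+140)
P={'lidfreeL':((165,190),(255,38)),'lidfreeR':((640,152),(380,345)),'hingeL':((165,93),(385,130)),'hingeR':((600,57),(520,425)),
'rimFL':((180,318),(188,182)),'LknobFace':((313,433),(108,309)),'RknobFace':((514,398),(168,452)),
'LpanL':((219,405),(115,232)),'RpanR':((606,357),(215,535)),'LpanR':((404,393),(152,388)),'RpanL':((420,375),(176,362))}
for k,(a,b) in P.items():
    p,e=two(T,t(*a),S,s(*b)); print(k,p.round(3),round(e,4))
for n,a,z in [('Lp L',(219,402),.064),('LpR',(404,390),.064),('RpL',(420,372),.064),('RpR',(606,352),.064),('rimL',(193,318),.092),('rimR',(622,280),.092),('Lk',(313,433),.044),('Rk',(514,398),.044),('tin',(430,470),.055),('jar',(72,262),.1),('hamEnd',(743,396),.02),('hamhead',(690,112),.03)]:
    print(n,onz(T,*t(*a),z).round(4))
for n,b,z in [('Lk',(115,309),.044),('Rk',(175,450),.044),('LpL',(115,232),.064),('RpL',(176,364),.064),('hR',(520,425),.1)]:
    print('S',n,onz(S,*s(*b),z).round(4))
E
```

```text
Traceback (most recent call last):
  File "h.py", line 15, in two
    e1,d1=ray(c1,*p1);e2,d2=ray(c2,*p2)
          ~~~^^^^^^^^
  File "h.py", line 9, in ray
    d=np.array([(u-c['cx'])/F(c),(v-c['cy'])/F(c),1.]); return np.array(c['eye']),np.array(c['rotation'])@d
                                                                                  ~~~~~~~~~~~~~~~~~~~~~~~^~
ValueError: matmul: Input operand 1 has a mismatch in its core dimension 0, with gufunc signature (n?,k),(k,m?)->(n?,m?) (size 3 is different from 4)
```

Rotation is a quaternion, so I'll convert it in the helper.

```bash
sed -i "s/    c=robot.camera(n)/    c=robot.camera(n); w,x,y,z=c['rotation']; c['rotation']=Rotation.from_quat([x,y,z,w]).as_matrix()/; 1i from scipy.spatial.transform import Rotation" h.py; cat > m.py <<'E'
from h import *
T=cam('top');S=cam('side')
t=lambda u,v:((u+.5)/5-.5+205,(v+.5)/5-.5+155)
s=lambda u,v:((u+.5)/4-.5+235,(v+.5)/4-.5+140)
P={'lidfreeL':((165,190),(255,38)),'lidfreeR':((640,152),(380,345)),'hingeL':((165,93),(385,130)),'hingeR':((600,57),(520,425)),
'rimFL':((180,318),(188,182)),'LknobFace':((313,433),(108,309)),'RknobFace':((514,398),(168,452)),
'LpanL':((219,405),(115,232)),'RpanR':((606,357),(215,535)),'LpanR':((404,393),(152,388)),'RpanL':((420,375),(176,362))}
for k,(a,b) in P.items():
    p,e=two(T,t(*a),S,s(*b)); print(k,p.round(3),round(e,4))
for n,a,z in [('Lp L',(219,402),.064),('LpR',(404,390),.064),('RpL',(420,372),.064),('RpR',(606,352),.064),('rimL',(193,318),.092),('rimR',(622,280),.092),('Lk',(313,433),.044),('Rk',(514,398),.044),('tin',(430,470),.055),('jar',(72,262),.1),('hamEnd',(743,396),.02),('hamhead',(690,112),.03)]:
    print(n,onz(T,*t(*a),z).round(4))
for n,b,z in [('Lk',(115,309),.044),('Rk',(175,450),.044),('LpL',(115,232),.064),('RpL',(176,364),.064),('hR',(520,425),.1)]:
    print('S',n,onz(S,*s(*b),z).round(4))
E
python3 m.py
```

```text
lidfreeL [0.634 0.121 0.218] 0.0005
lidfreeR [ 0.652 -0.189  0.216] 0.0013
hingeL [0.743 0.13  0.099] 0.0012
hingeR [ 0.76  -0.181  0.101] 0.0022
rimFL [0.583 0.122 0.079] 0.0003
LknobFace [0.504 0.031 0.046] 0.0009
RknobFace [ 0.525 -0.113  0.044] 0.002
LpanL [0.521 0.096 0.061] 0.0034
RpanR [ 0.55  -0.182  0.032] 0.0119
LpanR [ 0.53  -0.036  0.026] 0.0102
RpanL [ 0.541 -0.046  0.062] 0.0016
Lp L [0.5247 0.0964 0.064 ]
LpR [ 0.5297 -0.0341  0.064 ]
RpL [ 0.5423 -0.0459  0.064 ]
RpR [ 0.5531 -0.1781  0.064 ]
rimL [0.5793 0.1122 0.092 ]
rimR [ 0.5983 -0.1888  0.092 ]
Lk [0.5045 0.0311 0.044 ]
Rk [ 0.5258 -0.113   0.044 ]
tin [ 0.4736 -0.0508  0.055 ]
jar [0.6199 0.1957 0.1   ]
hamEnd [ 0.5275 -0.281   0.02  ]
hamhead [ 0.7418 -0.2547  0.03  ]
S Lk [0.5086 0.0313 0.044 ]
S Rk [ 0.5291 -0.1128  0.044 ]
S LpL [0.5193 0.0933 0.064 ]
S RpL [ 0.5416 -0.0496  0.064 ]
S hR [ 0.7589 -0.1806  0.1   ]
```

The points agree with the given sizes. Chest origin is about (.665,-.030) with a yaw of about 0.055. The left drawer is out about 59 mm and the right about 45 mm, and the lid stands at about 0.8 rad. Next I'll shut the fingers, align with the chest axes and go in front of the left knob, staying high.

```bash
cat > w.py <<'E'
from h import *
# chest frame pose of TCP
o=robot.get_obs();O=np.array([.665,-.030]);a=.055
R=np.array([[np.cos(a),np.sin(a)],[-np.sin(a),np.cos(a)]])
p=np.array(o['position']);q=o['tool_rot']
X=Rotation.from_quat([q[1],q[2],q[3],q[0]]).as_matrix()
print('t',round(o['time_s'],2),'chest',(R@(p[:2]-O)).round(4),'tipz',round(p[2]-.025,4),'yaw y',np.degrees(np.arctan2(X[1,1],X[0,1])).round(2),'tilt',X[:,2].round(3),'F',np.round(o['wrist_force'],1),'grip',round(o['grip_width'],4),'q',np.round(o['q'],2))
E
python3 -m inch '[{"tx":0,"ty":0,"tz":0,"spin":-0.036},{"tx":0,"ty":0,"tz":0,"spin":-0.072},{"tx":0,"ty":0,"tz":0,"spin":-0.107},{"tx":0,"ty":0,"tz":0,"spin":-0.142},{"tx":0,"ty":0,"tz":0,"spin":-0.142}]' 1 40
python3 w.py
python3 -m inch '[{"tx":-0.04,"ty":-0.12,"tz":0,"spin":0},{"tx":-0.11,"ty":-0.3,"tz":0,"spin":0},{"tx":-0.18,"ty":-0.5,"tz":0,"spin":0},{"tx":-0.25,"ty":-0.72,"tz":0,"spin":0},{"tx":-0.32,"ty":-0.93,"tz":0,"spin":0}]'
python3 -m inch '[{"tx":-0.06,"ty":-0.19,"tz":0,"spin":0},{"tx":-0.12,"ty":-0.37,"tz":0,"spin":0},{"tx":-0.19,"ty":-0.56,"tz":0,"spin":0},{"tx":-0.26,"ty":-0.74,"tz":0,"spin":0},{"tx":-0.32,"ty":-0.93,"tz":0,"spin":0}]'
python3 w.py
```

```text
time_s: 0.72
position: [0.238, 0.5779, 0.2275]
tool_rot: [-0.0, -0.03, 1.0, 0.0]
wrist_force: [-0.3, 0.2, 0.2]
grip_width: 0.0255
finger_force: 0.0
t 0.72 chest [-0.3929  0.6304] tipz 0.2025 yaw y 93.45 tilt [-0.  0. -1.] F [-0.3  0.2  0.2] grip 0.0255 q [ 1.07  0.49  1.56  0.    1.09 -0.56]
time_s: 1.13
position: [0.2827, 0.4674, 0.2274]
tool_rot: [0.0, -0.026, 1.0, -0.0]
wrist_force: [1.2, 0.6, -0.5]
grip_width: 0.0003
finger_force: 0.0
time_s: 1.55
position: [0.3275, 0.3583, 0.2277]
tool_rot: [0.0, -0.026, 1.0, 0.0]
wrist_force: [0.2, -0.4, -0.0]
grip_width: 0.0003
finger_force: 0.0
t 1.55 chest [-0.3156  0.4063] tipz 0.2027 yaw y 92.93 tilt [ 0.  0. -1.] F [ 0.2 -0.4 -0. ] grip 0.0003 q [ 0.69  0.29  1.89  0.    0.96 -0.93]
```

```bash

python3 -m inch '[{"tx":-0.06,"ty":-0.19,"tz":0,"spin":0},{"tx":-0.12,"ty":-0.37,"tz":0,"spin":0},{"tx":-0.19,"ty":-0.56,"tz":0,"spin":0},{"tx":-0.26,"ty":-0.74,"tz":0,"spin":0},{"tx":-0.32,"ty":-0.93,"tz":0,"spin":0}]' >/dev/null
python3 -m inch '[{"tx":-0.06,"ty":-0.19,"tz":0,"spin":0},{"tx":-0.12,"ty":-0.37,"tz":0,"spin":0},{"tx":-0.19,"ty":-0.56,"tz":0,"spin":0},{"tx":-0.26,"ty":-0.74,"tz":0,"spin":0},{"tx":-0.32,"ty":-0.93,"tz":0,"spin":0}]' >/dev/null
python3 -m inch '[{"tx":-0.06,"ty":-0.19,"tz":0,"spin":0},{"tx":-0.12,"ty":-0.37,"tz":0,"spin":0},{"tx":-0.19,"ty":-0.56,"tz":0,"spin":0},{"tx":-0.26,"ty":-0.74,"tz":0,"spin":0},{"tx":-0.32,"ty":-0.91,"tz":0,"spin":0}]' >/dev/null
python3 w.py
python3 - <<'E'
from h import *
s=cam('side')['image'][60:300,120:440,::-1]
cv2.imwrite('pics/s2.png',cv2.resize(s,None,fx=2.5,fy=2.5,interpolation=2))
E
```

```text
t 2.8 chest [-0.2003  0.0736] tipz 0.2026 yaw y 92.91 tilt [ 0.  0. -1.] F [0.5 0.3 1.1] grip 0.0002 q [-0.07  0.26  1.94  0.    0.94 -1.69]
```

View pics/s2.png

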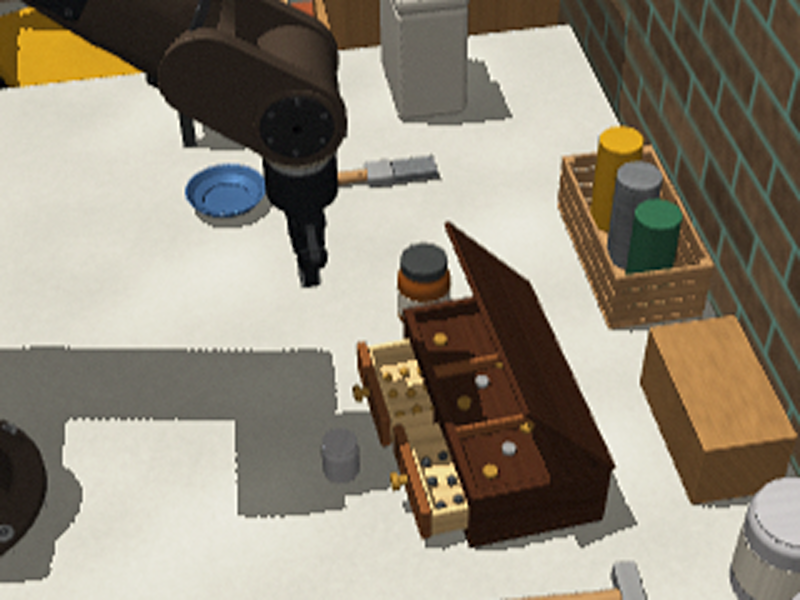

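The hand hangs clear in front of the left drawer, with its fingertips at (312,280) in the crop, and nothing is beneath it. Next I'll lower to tip z of about 30 mm and push.

```bash

python3 -m inch '[{"tx":0,"ty":0,"tz":0.15,"spin":0},{"tx":0,"ty":0,"tz":0.3,"spin":0},{"tx":0,"ty":0,"tz":0.45,"spin":0},{"tx":0,"ty":0,"tz":0.6,"spin":0},{"tx":0,"ty":0,"tz":0.72,"spin":0}]' >/dev/null
python3 -m inch '[{"tx":0,"ty":0,"tz":0.15,"spin":0},{"tx":0,"ty":0,"tz":0.3,"spin":0},{"tx":0,"ty":0,"tz":0.45,"spin":0},{"tx":0,"ty":0,"tz":0.6,"spin":0},{"tx":0,"ty":0,"tz":0.72,"spin":0}]' >/dev/null
python3 w.py
python3 -m inch '[{"tx":-0.05,"ty":0,"tz":0,"spin":0},{"tx":-0.1,"ty":0,"tz":0,"spin":0},{"tx":-0.15,"ty":0,"tz":0,"spin":0},{"tx":-0.2,"ty":0,"tz":0,"spin":0},{"tx":-0.25,"ty":0,"tz":0,"spin":0}]' >/dev/null
python3 w.py
python3 -m inch '[{"tx":-0.05,"ty":0,"tz":0,"spin":0},{"tx":-0.1,"ty":0,"tz":0,"spin":0},{"tx":-0.15,"ty":0,"tz":0,"spin":0},{"tx":-0.2,"ty":0,"tz":0,"spin":0},{"tx":-0.25,"ty":0,"tz":0,"spin":0}]' >/dev/null
python3 w.py
python3 -m inch '[{"tx":-0.03,"ty":0,"tz":0,"spin":0},{"tx":-0.06,"ty":0,"tz":0,"spin":0},{"tx":-0.09,"ty":0,"tz":0,"spin":0},{"tx":-0.12,"ty":0,"tz":0,"spin":0},{"tx":-0.15,"ty":0,"tz":0,"spin":0}]' >/dev/null
python3 w.py
```

```text
t 3.68 chest [-0.2008  0.075 ] tipz 0.0286 yaw y 92.94 tilt [-0.  0. -1.] F [ 1.  -0.3  0.1] grip 0.0006 q [-0.07  0.55  2.11  0.    0.48 -1.69]
t 4.1 chest [-0.1695  0.0749] tipz 0.0306 yaw y 93.14 tilt [ 0.002 -0.    -1.   ] F [ 0.3 -0.1 -0.4] grip -0.0001 q [-0.06  0.57  2.04  0.    0.53 -1.69]
t 4.52 chest [-0.1404  0.075 ] tipz 0.0297 yaw y 93.17 tilt [-0.001  0.    -1.   ] F [-1.7  0.9  1.4] grip -0.0004 q [-0.06  0.6   1.97  0.    0.58 -1.68]
t 4.93 chest [-0.1225  0.075 ] tipz 0.0296 yaw y 93.17 tilt [-0.  0. -1.] F [-2.2  1.   0.5] grip 0.0002 q [-0.05  0.61  1.92  0.    0.6  -1.68]
```

```bash

python3 -m inch '[{"tx":-0.02,"ty":0,"tz":0,"spin":0},{"tx":-0.04,"ty":0,"tz":0,"spin":0},{"tx":-0.06,"ty":0,"tz":0,"spin":0},{"tx":-0.07,"ty":0,"tz":0,"spin":0},{"tx":-0.08,"ty":0,"tz":0,"spin":0}]' >/dev/null
python3 w.py
python3 -m inch '[{"tx":-0.01,"ty":0,"tz":0,"spin":0},{"tx":-0.02,"ty":0,"tz":0,"spin":0},{"tx":-0.03,"ty":0,"tz":0,"spin":0},{"tx":-0.03,"ty":0,"tz":0,"spin":0},{"tx":-0.03,"ty":0,"tz":0,"spin":0}]' >/dev/null
python3 w.py
```

```text
t 5.35 chest [-0.113  0.075] tipz 0.0297 yaw y 93.17 tilt [-0.  0. -1.] F [-1.7  0.5 -0.5] grip -0.0001 q [-0.05  0.62  1.9   0.    0.62 -1.68]
t 5.77 chest [-0.1092  0.0749] tipz 0.0297 yaw y 93.17 tilt [ 0.001 -0.    -1.   ] F [ 0.7 -0.3 -0.4] grip -0.0 q [-0.05  0.63  1.89  0.    0.62 -1.68]
```

```bash

python3 -m inch '[{"tx":-0.01,"ty":0,"tz":0,"spin":0},{"tx":-0.02,"ty":0,"tz":0,"spin":0},{"tx":-0.025,"ty":0,"tz":0,"spin":0},{"tx":-0.03,"ty":0,"tz":0,"spin":0},{"tx":-0.035,"ty":0,"tz":0,"spin":0}]' >/dev/null
python3 w.py
python3 -m inch '[{"tx":-0.005,"ty":0,"tz":0,"spin":0},{"tx":-0.01,"ty":0,"tz":0,"spin":0},{"tx":-0.015,"ty":0,"tz":0,"spin":0},{"tx":-0.02,"ty":0,"tz":0,"spin":0},{"tx":-0.025,"ty":0,"tz":0,"spin":0}]' >/dev/null
python3 w.py
```

```text
t 6.18 chest [-0.1052  0.0749] tipz 0.0297 yaw y 93.17 tilt [ 0.  0. -1.] F [-1.4 -0.9  0.5] grip -0.0 q [-0.05  0.63  1.88  0.    0.63 -1.67]
t 6.6 chest [-0.1022  0.0749] tipz 0.0297 yaw y 93.17 tilt [ 0.  0. -1.] F [-1.9 -0.6  1.1] grip -0.0001 q [-0.05  0.63  1.87  0.    0.64 -1.67]
```

```bash

python3 -m inch '[{"tx":-0.005,"ty":0,"tz":0,"spin":0},{"tx":-0.01,"ty":0,"tz":0,"spin":0},{"tx":-0.015,"ty":0,"tz":0,"spin":0},{"tx":-0.02,"ty":0,"tz":0,"spin":0},{"tx":-0.025,"ty":0,"tz":0,"spin":0}]' >/dev/null
python3 w.py
python3 - <<'E'
from h import *
t=cam('top')['image'][155:275,205:365,::-1]
s=cam('side')['image'][140:290,235:395,::-1]
a=cv2.resize(t,(533,400),interpolation=2);b=cv2.resize(s,(427,400),interpolation=2)
cv2.imwrite('pics/c3.png',cv2.convertScaleAbs(cv2.resize(np.hstack([a,b]),(800,333)),alpha=1.8,beta=15))
E
```

```text
t 7.02 chest [-0.0992  0.075 ] tipz 0.0297 yaw y 93.17 tilt [ 0.  0. -1.] F [-1.3 -0.3  0.1] grip -0.0004 q [-0.05  0.64  1.87  0.    0.64 -1.67]
```

View pics/c3.png

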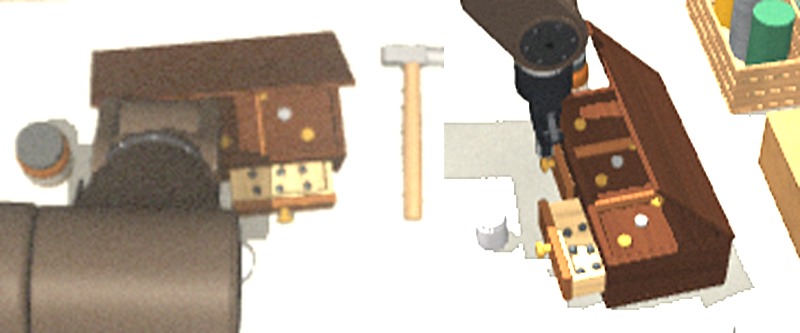

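The drawer is still slightly out, with the fingertip on the knob at (547,163) and the lid edge clear of the wrist. I'll continue to the stop.

```bash

python3 -m inch '[{"tx":-0.008,"ty":0,"tz":0,"spin":0},{"tx":-0.016,"ty":0,"tz":0,"spin":0},{"tx":-0.024,"ty":0,"tz":0,"spin":0},{"tx":-0.032,"ty":0,"tz":0,"spin":0},{"tx":-0.035,"ty":0,"tz":0,"spin":0}]' >/dev/null
python3 w.py
python3 -m inch '[{"tx":-0.005,"ty":0,"tz":0,"spin":0},{"tx":-0.01,"ty":0,"tz":0,"spin":0},{"tx":-0.015,"ty":0,"tz":0,"spin":0},{"tx":-0.02,"ty":0,"tz":0,"spin":0},{"tx":-0.025,"ty":0,"tz":0,"spin":0}]' >/dev/null
python3 w.py
```

```text
t 7.53 chest [-0.0949  0.075 ] tipz 0.0297 yaw y 93.17 tilt [ 0.  0. -1.] F [-1.4  0.3  1.2] grip 0.0004 q [-0.05  0.64  1.85  0.    0.65 -1.67]
t 7.95 chest [-0.092  0.075] tipz 0.0297 yaw y 93.17 tilt [ 0.  0. -1.] F [-1.1  1.   0.3] grip 0.0004 q [-0.05  0.64  1.85  0.    0.65 -1.67]
```

```bash
python3 - <<'E'
from h import *
S=cam('side');s=S['image']
O=np.array([.665,-.030]);a=.055
R=np.array([[np.cos(a),np.sin(a)],[-np.sin(a),np.cos(a)]])
for u,v in [(281.3,213.3)]: print((R@(onz(S,u,v,.044)[:2]-O)).round(4))
for x in (-.098,-.107): # predicted pixels of knob face / panel for shut left drawer
    print(x,proj(S,[*(O+R.T@[x,.0725]),.044]))
for y in(.1395,.0055): print('panel shut top',proj(S,[*(O+R.T@[-.08,y]),.064]), 'rim',proj(S,[*(O+R.T@[-.08,y]),.092]))
c=s[170:240,250:310,::-1]
cv2.imwrite('pics/c4.png',cv2.convertScaleAbs(cv2.resize(c,(514,600),interpolation=2),alpha=1.8,beta=15))
E
```

```text
[-0.0962  0.0709]
-0.098 (np.float64(280.60884686373925), np.float64(213.03760512281056))
-0.107 (np.float64(277.75761319232925), np.float64(213.56447354967418))
panel shut top (np.float64(281.0975088816627), np.float64(192.50166232427154)) rim (np.float64(280.99268429767534), np.float64(186.05906871208336))
panel shut top (np.float64(291.74106013446266), np.float64(223.35946561287176)) rim (np.float64(291.77469377543196), np.float64(216.9579760112776))
```

View pics/c4.png

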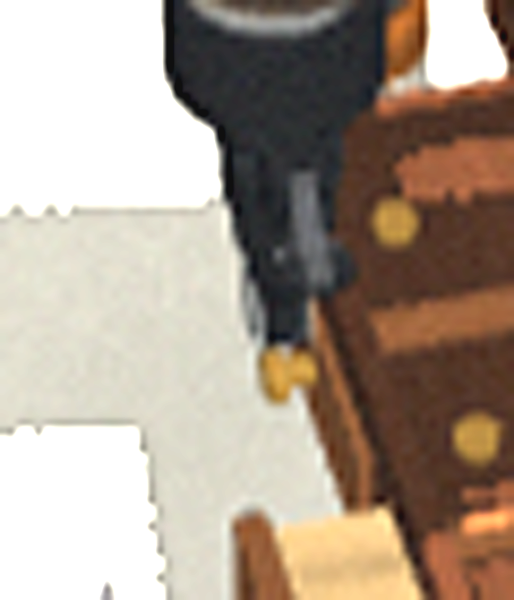

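```bash
python3 - <<'E'
from h import *
S=cam('side');O=np.array([.665,-.030]);a=.055
R=np.array([[np.cos(a),np.sin(a)],[-np.sin(a),np.cos(a)]])
print(robot.get_obs()['position'])
for z in(.03,.045,.055,.065):
  for x in (-.092,-.081,-.103): print(z,x,np.round(proj(S,[*(O+R.T@[x,.061]),z]),1),end=' ')
  print()
E
```

```text
[0.56909071 0.0398169  0.05471282]
0.03 -0.092 [283.4 218.4] 0.03 -0.081 [286.9 217.8] 0.03 -0.103 [280.  219.1] 
0.045 -0.092 [283.4 215.1] 0.045 -0.081 [286.9 214.5] 0.045 -0.103 [279.9 215.8] 
0.055 -0.092 [283.4 212.9] 0.055 -0.081 [286.9 212.2] 0.055 -0.103 [279.9 213.5] 
0.065 -0.092 [283.3 210.6] 0.065 -0.081 [286.9 210. ] 0.065 -0.103 [279.8 211.3]
```

The knob at (275,370) in the crop is fully visible below the fingertip. So the tip is riding just above the knob and pushing on the panel's upper strip, and the finger face at -.081 means the drawer is nearly home. I'll nudge it to the stop.

```bash

python3 -m inch '[{"tx":-0.004,"ty":0,"tz":0,"spin":0},{"tx":-0.008,"ty":0,"tz":0,"spin":0},{"tx":-0.012,"ty":0,"tz":0,"spin":0},{"tx":-0.016,"ty":0,"tz":0,"spin":0},{"tx":-0.02,"ty":0,"tz":0,"spin":0}]' >/dev/null
python3 w.py
python3 -m inch '[{"tx":-0.004,"ty":0,"tz":0,"spin":0},{"tx":-0.008,"ty":0,"tz":0,"spin":0},{"tx":-0.012,"ty":0,"tz":0,"spin":0},{"tx":-0.016,"ty":0,"tz":0,"spin":0},{"tx":-0.02,"ty":0,"tz":0,"spin":0}]' >/dev/null
python3 w.py
```

```text
t 8.47 chest [-0.0897  0.075 ] tipz 0.0297 yaw y 93.17 tilt [-0.  0. -1.] F [-1.5  0.6  0.6] grip 0.0001 q [-0.05  0.64  1.84  0.    0.66 -1.67]
t 8.88 chest [-0.0878  0.075 ] tipz 0.0297 yaw y 93.18 tilt [-0.001  0.    -1.   ] F [-6.7 -0.3  4. ] grip -0.0002 q [-0.05  0.65  1.84  0.    0.66 -1.67]
```

```bash

python3 -m inch '[{"tx":-0.004,"ty":0,"tz":0,"spin":0},{"tx":-0.008,"ty":0,"tz":0,"spin":0},{"tx":-0.008,"ty":0,"tz":0,"spin":0},{"tx":-0.008,"ty":0,"tz":0,"spin":0},{"tx":-0.008,"ty":0,"tz":0,"spin":0}]' >/dev/null
python3 w.py
python3 -m inch '[{"tx":0.2,"ty":0,"tz":0,"spin":0},{"tx":0.4,"ty":0,"tz":0,"spin":0},{"tx":0.6,"ty":0,"tz":0,"spin":0},{"tx":0.8,"ty":0,"tz":0,"spin":0},{"tx":0.9,"ty":0,"tz":0,"spin":0}]' >/dev/null
python3 w.py
python3 - <<'E'
from h import *
t=cam('top')['image'][155:275,205:365,::-1]
s=cam('side')['image'][140:290,235:395,::-1]
b=cv2.resize(s,(640,600),interpolation=2)
cv2.imwrite('pics/c5.png',cv2.convertScaleAbs(b,alpha=1.8,beta=15))
E
```

```text
t 9.3 chest [-0.0878  0.075 ] tipz 0.0297 yaw y 93.17 tilt [-0.003  0.    -1.   ] F [-9.3 -0.9  6.5] grip 0.0001 q [-0.05  0.65  1.83 -0.    0.66 -1.67]
t 9.72 chest [-0.1966  0.075 ] tipz 0.0298 yaw y 93.17 tilt [-0.001  0.    -1.   ] F [ 0.5  0.6 -0.1] grip 0.0003 q [-0.07  0.55  2.1   0.    0.49 -1.69]
```

View pics/c5.png

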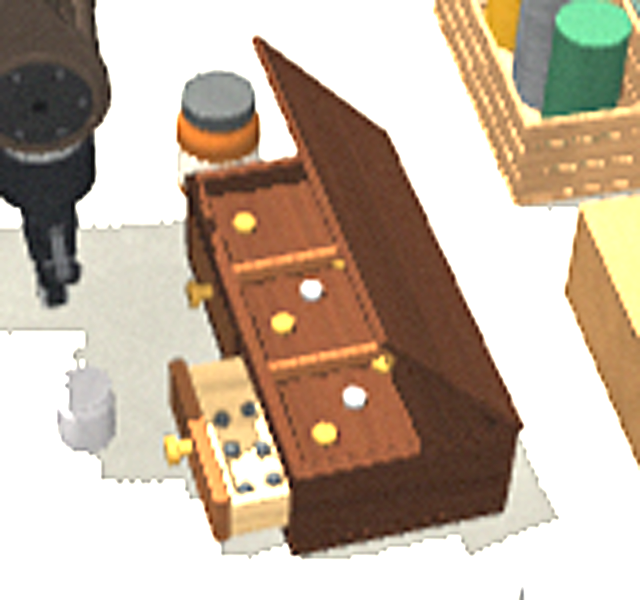

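The left drawer is now home: its panel is flush and the knob is at (200,292). Next I'll raise over the tin's height, cross to the right lane, lower and push the same way.

```bash

python3 -m inch '[{"tx":0,"ty":0,"tz":-0.15,"spin":0},{"tx":0,"ty":0,"tz":-0.3,"spin":0},{"tx":0,"ty":0,"tz":-0.45,"spin":0},{"tx":0,"ty":0,"tz":-0.6,"spin":0},{"tx":0,"ty":0,"tz":-0.7,"spin":0}]' >/dev/null
python3 -m inch '[{"tx":0,"ty":-0.12,"tz":0,"spin":0},{"tx":0,"ty":-0.25,"tz":0,"spin":0},{"tx":0,"ty":-0.37,"tz":0,"spin":0},{"tx":0,"ty":-0.5,"tz":0,"spin":0},{"tx":0,"ty":-0.62,"tz":0,"spin":0}]' >/dev/null
python3 -m inch '[{"tx":0,"ty":-0.12,"tz":0,"spin":0},{"tx":0,"ty":-0.25,"tz":0,"spin":0},{"tx":0,"ty":-0.37,"tz":0,"spin":0},{"tx":0,"ty":-0.5,"tz":0,"spin":0},{"tx":0,"ty":-0.61,"tz":0,"spin":0}]' >/dev/null
python3 w.py
python3 -m inch '[{"tx":0,"ty":0,"tz":0.15,"spin":0},{"tx":0,"ty":0,"tz":0.3,"spin":0},{"tx":0,"ty":0,"tz":0.45,"spin":0},{"tx":0,"ty":0,"tz":0.6,"spin":0},{"tx":0,"ty":0,"tz":0.7,"spin":0}]' >/dev/null
python3 w.py
python3 -m inch '[{"tx":-0.09,"ty":0,"tz":0,"spin":0},{"tx":-0.18,"ty":0,"tz":0,"spin":0},{"tx":-0.27,"ty":0,"tz":0,"spin":0},{"tx":-0.36,"ty":0,"tz":0,"spin":0},{"tx":-0.45,"ty":0,"tz":0,"spin":0}]' >/dev/null
python3 w.py
python3 -m inch '[{"tx":-0.05,"ty":0,"tz":0,"spin":0},{"tx":-0.1,"ty":0,"tz":0,"spin":0},{"tx":-0.15,"ty":0,"tz":0,"spin":0},{"tx":-0.2,"ty":0,"tz":0,"spin":0},{"tx":-0.25,"ty":0,"tz":0,"spin":0}]' >/dev/null
python3 w.py
```

```text
t 11.07 chest [-0.1929 -0.0742] tipz 0.114 yaw y 93.16 tilt [ 0.002 -0.001 -1.   ] F [ 0.1 -0.5  0.4] grip 0.0001 q [-0.37  0.42  1.98  0.    0.73 -2.  ]
t 11.48 chest [-0.1932 -0.0732] tipz 0.0284 yaw y 93.16 tilt [ 0.001 -0.    -1.   ] F [ 0.3  0.3 -0.9] grip -0.0003 q [-0.37  0.57  2.05  0.    0.52 -2.  ]
t 11.9 chest [-0.1385 -0.0732] tipz 0.0297 yaw y 93.16 tilt [ 0.001 -0.    -1.   ] F [-9.8 -1.4  1.8] grip 0.0003 q [-0.33  0.62  1.92  0.    0.61 -1.95]
t 12.32 chest [-0.1099 -0.0728] tipz 0.0296 yaw y 93.16 tilt [-0.  0. -1.] F [ 0.1 -0.7 -0.6] grip 0.0004 q [-0.31  0.64  1.85 -0.    0.65 -1.93]
```

```bash

python3 -m inch '[{"tx":-0.02,"ty":0,"tz":0,"spin":0},{"tx":-0.04,"ty":0,"tz":0,"spin":0},{"tx":-0.06,"ty":0,"tz":0,"spin":0},{"tx":-0.08,"ty":0,"tz":0,"spin":0},{"tx":-0.1,"ty":0,"tz":0,"spin":0}]' >/dev/null
python3 w.py
python3 -m inch '[{"tx":-0.01,"ty":0,"tz":0,"spin":0},{"tx":-0.02,"ty":0,"tz":0,"spin":0},{"tx":-0.03,"ty":0,"tz":0,"spin":0},{"tx":-0.04,"ty":0,"tz":0,"spin":0},{"tx":-0.05,"ty":0,"tz":0,"spin":0}]' >/dev/null
python3 w.py
python3 -m inch '[{"tx":-0.006,"ty":0,"tz":0,"spin":0},{"tx":-0.012,"ty":0,"tz":0,"spin":0},{"tx":-0.018,"ty":0,"tz":0,"spin":0},{"tx":-0.024,"ty":0,"tz":0,"spin":0},{"tx":-0.03,"ty":0,"tz":0,"spin":0}]' >/dev/null
python3 w.py
```

```text
t 12.73 chest [-0.0982 -0.0726] tipz 0.0297 yaw y 93.16 tilt [-0.  0. -1.] F [-1.2 -0.3 -0.8] grip -0.0001 q [-0.3   0.65  1.82  0.    0.67 -1.93]
t 13.15 chest [-0.0922 -0.0726] tipz 0.0297 yaw y 93.17 tilt [-0.  0. -1.] F [-2.7 -0.3  0.5] grip 0.0003 q [-0.3   0.66  1.81  0.    0.68 -1.92]
t 13.57 chest [-0.0886 -0.0726] tipz 0.0297 yaw y 93.17 tilt [ 0.  0. -1.] F [-1.3 -0.2  1.1] grip 0.0001 q [-0.29  0.66  1.8   0.    0.68 -1.92]
```

```bash

python3 -m inch '[{"tx":-0.004,"ty":0,"tz":0,"spin":0},{"tx":-0.008,"ty":0,"tz":0,"spin":0},{"tx":-0.012,"ty":0,"tz":0,"spin":0},{"tx":-0.016,"ty":0,"tz":0,"spin":0},{"tx":-0.016,"ty":0,"tz":0,"spin":0}]' >/dev/null
python3 w.py
python3 -m inch '[{"tx":-0.004,"ty":0,"tz":0,"spin":0},{"tx":-0.008,"ty":0,"tz":0,"spin":0},{"tx":-0.008,"ty":0,"tz":0,"spin":0},{"tx":-0.008,"ty":0,"tz":0,"spin":0},{"tx":-0.008,"ty":0,"tz":0,"spin":0}]' >/dev/null
python3 w.py
```

```text
t 13.98 chest [-0.0869 -0.0726] tipz 0.0297 yaw y 93.17 tilt [-0.  0. -1.] F [-2.8 -0.2  0.1] grip 0.0002 q [-0.29  0.66  1.79  0.    0.69 -1.92]
t 14.4 chest [-0.0869 -0.0726] tipz 0.0296 yaw y 93.17 tilt [-0.002  0.    -1.   ] F [-8.2 -1.2  4.2] grip -0.0001 q [-0.29  0.66  1.79 -0.    0.69 -1.92]
```

The right drawer has reached its stop at the same x, with the force rising. I'll back off, rise above the lid and check.

```bash

python3 -m inch '[{"tx":0.15,"ty":0,"tz":0,"spin":0},{"tx":0.3,"ty":0,"tz":0,"spin":0},{"tx":0.45,"ty":0,"tz":0,"spin":0},{"tx":0.6,"ty":0,"tz":0,"spin":0},{"tx":0.7,"ty":0,"tz":0,"spin":0}]' >/dev/null
python3 -m inch '[{"tx":0,"ty":0,"tz":-0.15,"spin":0},{"tx":0,"ty":0,"tz":-0.35,"spin":0},{"tx":0,"ty":0,"tz":-0.55,"spin":0},{"tx":0,"ty":0,"tz":-0.75,"spin":0},{"tx":0,"ty":0,"tz":-0.9,"spin":0}]' >/dev/null
python3 -m inch '[{"tx":0,"ty":0.1,"tz":-0.15,"spin":0},{"tx":0,"ty":0.2,"tz":-0.35,"spin":0},{"tx":0,"ty":0.3,"tz":-0.55,"spin":0},{"tx":0,"ty":0.45,"tz":-0.75,"spin":0},{"tx":0,"ty":0.6,"tz":-0.9,"spin":0}]' >/dev/null
python3 -m inch '[{"tx":0,"ty":0,"tz":-0.1,"spin":0},{"tx":0,"ty":0,"tz":-0.2,"spin":0},{"tx":0,"ty":0,"tz":-0.3,"spin":0},{"tx":0,"ty":0,"tz":-0.4,"spin":0},{"tx":0,"ty":0,"tz":-0.4,"spin":0}]' >/dev/null
python3 w.py
python3 - <<'E'
from h import *
s=cam('side')['image'][60:300,120:440,::-1]
cv2.imwrite('pics/c6.png',cv2.convertScaleAbs(cv2.resize(s,None,fx=2.5,fy=2.5,interpolation=2),alpha=1.5,beta=15))
E
```

```text
t 16.07 chest [-0.169  -0.0008] tipz 0.2959 yaw y 93.18 tilt [ 0.004 -0.001 -1.   ] F [ 0.4  0.1 -0.4] grip 0.0004 q [-0.21  0.22  1.73  0.    1.19 -1.84]
```

View pics/c6.png

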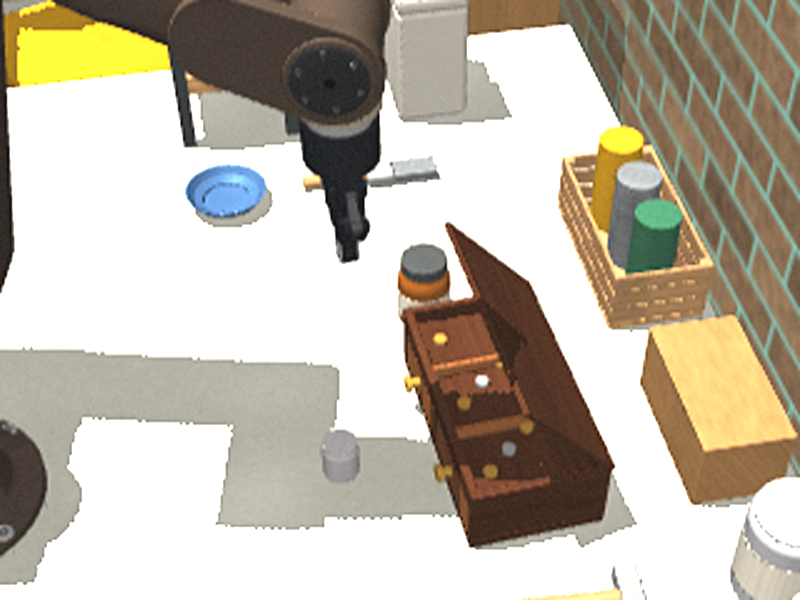

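Both drawers are shut and the tin, jar and lid are unchanged. The fingertip is at (348,260) in the crop. I'll check the tip height, then move over the lid.

```bash
python3 - <<'E'
from h import *
S=cam('side');p=np.array(robot.get_obs()['position'])
for d in(0,.01,.025): print(d,np.round(proj(S,p-[0,0,d]),1))
E
python3 -m inch '[{"tx":-0.12,"ty":0,"tz":0,"spin":0},{"tx":-0.25,"ty":0,"tz":0,"spin":0},{"tx":-0.4,"ty":0,"tz":0,"spin":0},{"tx":-0.55,"ty":0,"tz":0,"spin":0},{"tx":-0.7,"ty":0,"tz":0,"spin":0}]' >/dev/null
python3 -m inch '[{"tx":-0.15,"ty":0,"tz":0,"spin":0},{"tx":-0.3,"ty":0,"tz":0,"spin":0},{"tx":-0.45,"ty":0,"tz":0,"spin":0},{"tx":-0.58,"ty":0,"tz":0,"spin":0},{"tx":-0.68,"ty":0,"tz":0,"spin":0}]' >/dev/null
python3 -m inch '[{"tx":0,"ty":0,"tz":0.08,"spin":0},{"tx":0,"ty":0,"tz":0.17,"spin":0},{"tx":0,"ty":0,"tz":0.25,"spin":0},{"tx":0,"ty":0,"tz":0.33,"spin":0},{"tx":0,"ty":0,"tz":0.42,"spin":0}]' >/dev/null
python3 w.py
```

```text
0 [258.8 165.2]
0.01 [259.  168.1]
0.025 [259.3 172.4]
t 17.42 chest [-0.0048 -0.0006] tipz 0.2422 yaw y 93.16 tilt [-0.  0. -1.] F [-0.1  0.9 -0.1] grip 0.0001 q [-0.15  0.51  1.41  0.    1.22 -1.77]
```

```bash

python3 -m inch '[{"tx":0,"ty":0,"tz":0.07,"spin":0},{"tx":0,"ty":0,"tz":0.14,"spin":0},{"tx":0,"ty":0,"tz":0.21,"spin":0},{"tx":0,"ty":0,"tz":0.28,"spin":0},{"tx":0,"ty":0,"tz":0.35,"spin":0}]' >/dev/null
python3 w.py
python3 -m inch '[{"tx":0,"ty":0,"tz":0.04,"spin":0},{"tx":0,"ty":0,"tz":0.08,"spin":0},{"tx":0,"ty":0,"tz":0.12,"spin":0},{"tx":0,"ty":0,"tz":0.16,"spin":0},{"tx":0,"ty":0,"tz":0.2,"spin":0}]' >/dev/null
python3 w.py
```

```text
t 17.83 chest [-0.0042 -0.0007] tipz 0.2006 yaw y 93.17 tilt [ 0.  0. -1.] F [-0.3  0.1  0.4] grip 0.0001 q [-0.15  0.55  1.46  0.    1.13 -1.77]
t 18.25 chest [-0.0039 -0.0007] tipz 0.1774 yaw y 93.17 tilt [ 0.001 -0.    -1.   ] F [0.2 0.1 3. ] grip 0.0002 q [-0.15  0.57  1.49  0.    1.08 -1.77]
```

Contact is at a reported .178, with 3 N up. I'll follow the lid's arc down and forward.

```bash

python3 -m inch '[{"tx":0.035,"ty":0,"tz":0.04,"spin":0},{"tx":0.07,"ty":0,"tz":0.08,"spin":0},{"tx":0.1,"ty":0,"tz":0.12,"spin":0},{"tx":0.13,"ty":0,"tz":0.16,"spin":0},{"tx":0.16,"ty":0,"tz":0.2,"spin":0}]' >/dev/null
python3 w.py
python3 -m inch '[{"tx":0.03,"ty":0,"tz":0.04,"spin":0},{"tx":0.06,"ty":0,"tz":0.08,"spin":0},{"tx":0.08,"ty":0,"tz":0.12,"spin":0},{"tx":0.1,"ty":0,"tz":0.16,"spin":0},{"tx":0.12,"ty":0,"tz":0.2,"spin":0}]' >/dev/null
python3 w.py
python3 -m inch '[{"tx":0.02,"ty":0,"tz":0.04,"spin":0},{"tx":0.04,"ty":0,"tz":0.08,"spin":0},{"tx":0.06,"ty":0,"tz":0.12,"spin":0},{"tx":0.07,"ty":0,"tz":0.16,"spin":0},{"tx":0.08,"ty":0,"tz":0.2,"spin":0}]' >/dev/null
python3 w.py
python3 -m inch '[{"tx":0.01,"ty":0,"tz":0.03,"spin":0},{"tx":0.015,"ty":0,"tz":0.06,"spin":0},{"tx":0.02,"ty":0,"tz":0.09,"spin":0},{"tx":0.025,"ty":0,"tz":0.11,"spin":0},{"tx":0.03,"ty":0,"tz":0.13,"spin":0}]' >/dev/null
python3 w.py
```

```text
t 18.67 chest [-0.0239 -0.0006] tipz 0.153 yaw y 93.17 tilt [ 0.  0. -1.] F [-0.3 -0.8  2.5] grip 0.0001 q [-0.15  0.56  1.57  0.    1.01 -1.78]
t 19.08 chest [-0.0382 -0.0006] tipz 0.1288 yaw y 93.17 tilt [-0.  0. -1.] F [-0.4 -0.1  3.5] grip 0.0004 q [-0.16  0.57  1.63  0.    0.94 -1.78]
t 19.5 chest [-0.0478 -0.0006] tipz 0.1048 yaw y 93.17 tilt [-0.001  0.    -1.   ] F [-1.3  0.4  1.9] grip -0.0003 q [-0.16  0.59  1.67  0.    0.88 -1.79]
t 19.92 chest [-0.051  -0.0006] tipz 0.0894 yaw y 93.17 tilt [ 0.  0. -1.] F [-0.1 -0.3  1.6] grip 0.0002 q [-0.16  0.6   1.7   0.    0.84 -1.79]
```

```bash

python3 -m inch '[{"tx":0,"ty":0,"tz":0.015,"spin":0},{"tx":0,"ty":0,"tz":0.03,"spin":0},{"tx":0,"ty":0,"tz":0.045,"spin":0},{"tx":0,"ty":0,"tz":0.06,"spin":0},{"tx":0,"ty":0,"tz":0.07,"spin":0}]' >/dev/null
python3 w.py
python3 -m inch '[{"tx":0,"ty":0,"tz":0.007,"spin":0},{"tx":0,"ty":0,"tz":0.014,"spin":0},{"tx":0,"ty":0,"tz":0.021,"spin":0},{"tx":0,"ty":0,"tz":0.028,"spin":0},{"tx":0,"ty":0,"tz":0.035,"spin":0}]' >/dev/null
python3 w.py
```

```text
t 20.33 chest [-0.0511 -0.0006] tipz 0.0811 yaw y 93.17 tilt [-0.  0. -1.] F [-0.7  0.4  1.7] grip 0.0001 q [-0.16  0.62  1.7   0.    0.82 -1.79]
t 20.75 chest [-0.051  -0.0006] tipz 0.0771 yaw y 93.17 tilt [ 0.  0. -1.] F [-0.9  0.6  2.2] grip -0.0003 q [-0.16  0.62  1.7   0.    0.82 -1.79]
```

```bash

python3 -m inch '[{"tx":0,"ty":0,"tz":0.005,"spin":0},{"tx":0,"ty":0,"tz":0.01,"spin":0},{"tx":0,"ty":0,"tz":0.015,"spin":0},{"tx":0,"ty":0,"tz":0.018,"spin":0},{"tx":0,"ty":0,"tz":0.02,"spin":0}]' >/dev/null
python3 w.py
python3 -m inch '[{"tx":0,"ty":0,"tz":0.004,"spin":0},{"tx":0,"ty":0,"tz":0.008,"spin":0},{"tx":0,"ty":0,"tz":0.012,"spin":0},{"tx":0,"ty":0,"tz":0.014,"spin":0},{"tx":0,"ty":0,"tz":0.014,"spin":0}]' >/dev/null
python3 w.py
```

```text
t 21.17 chest [-0.051  -0.0006] tipz 0.0746 yaw y 93.17 tilt [-0.  0. -1.] F [-0.2 -0.6  1. ] grip 0.0003 q [-0.16  0.62  1.71  0.    0.81 -1.79]
t 21.58 chest [-0.051  -0.0006] tipz 0.0729 yaw y 93.17 tilt [ 0.  0. -1.] F [-0.3  0.4 -0. ] grip 0.0001 q [-0.16  0.63  1.71  0.    0.81 -1.79]
```

```bash

python3 -m inch '[{"tx":0,"ty":0,"tz":0.004,"spin":0},{"tx":0,"ty":0,"tz":0.008,"spin":0},{"tx":0,"ty":0,"tz":0.012,"spin":0},{"tx":0,"ty":0,"tz":0.016,"spin":0},{"tx":0,"ty":0,"tz":0.018,"spin":0}]' >/dev/null
python3 w.py
python3 -m inch '[{"tx":0,"ty":0,"tz":0.004,"spin":0},{"tx":0,"ty":0,"tz":0.008,"spin":0},{"tx":0,"ty":0,"tz":0.012,"spin":0},{"tx":0,"ty":0,"tz":0.016,"spin":0},{"tx":0,"ty":0,"tz":0.016,"spin":0}]' >/dev/null
python3 w.py
```

```text
t 22.0 chest [-0.0511 -0.0007] tipz 0.0712 yaw y 93.16 tilt [ 0.  0. -1.] F [-2.7 -0.   8.4] grip -0.0002 q [-0.16  0.63  1.71  0.    0.8  -1.79]
t 22.42 chest [-0.051  -0.0006] tipz 0.071 yaw y 93.18 tilt [ 0.001 -0.    -1.   ] F [-8.3  1.  24.3] grip 0.0004 q [-0.16  0.63  1.71 -0.    0.8  -1.79]
```

The lid met a firm stop at 24 N. I'll lift off, move clear and check.

```bash

python3 -m inch '[{"tx":0,"ty":0,"tz":-0.1,"spin":0},{"tx":0,"ty":0,"tz":-0.3,"spin":0},{"tx":0,"ty":0,"tz":-0.5,"spin":0},{"tx":0,"ty":0,"tz":-0.7,"spin":0},{"tx":0,"ty":0,"tz":-0.9,"spin":0}]' >/dev/null
python3 -m inch '[{"tx":0.2,"ty":0,"tz":-0.1,"spin":0},{"tx":0.4,"ty":0,"tz":-0.2,"spin":0},{"tx":0.6,"ty":0,"tz":-0.3,"spin":0},{"tx":0.8,"ty":0,"tz":-0.4,"spin":0},{"tx":1,"ty":0,"tz":-0.4,"spin":0}]' >/dev/null
python3 w.py
python3 - <<'E'
from h import *
s=cam('side')['image'][140:330,225:425,::-1]
cv2.imwrite('pics/c7.png',cv2.convertScaleAbs(cv2.resize(s,None,fx=3,fy=3,interpolation=2),alpha=1.8,beta=15))
E
```

```text
t 23.25 chest [-0.1714 -0.0008] tipz 0.227 yaw y 93.18 tilt [ 0.004 -0.001 -1.   ] F [ 0.5  0.  -0.6] grip 0.0004 q [-0.21  0.28  1.84  0.    1.02 -1.84]
```

View pics/c7.png

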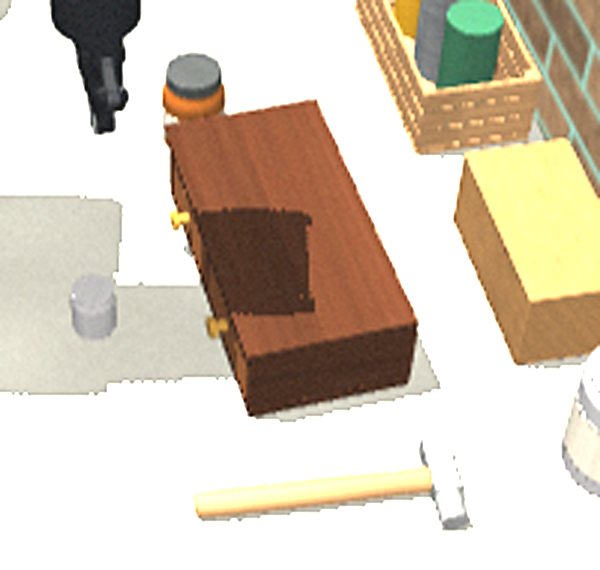

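The lid lies flat and shut, both knobs sit close to the front at (180,220) and (215,327), and the tin, jar and hammer are undisturbed. Handing in.

```bash
python3 -c "
from workcell import robot
print(robot.hand_in())"
```

```text
the job is handed in; nothing more can be done
None
```

I pushed both drawers home to their stops, then pushed the lid shut; the last picture shows the tin, jar and hammer unmoved, and I handed the job in just after 23 s on the robot's clock (result not shown).

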